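# Lock a router-table insert ring with the two-pin spanner

## Robot

A 6-joint arm with a two-finger parallel gripper is mounted at the origin on the work surface; the furniture and walls round the work are solid. World frame = base frame: x ahead of the robot, y to its left, z up, the work surface at z = 0. Lengths are in m, angles in rad, forces in N, time in s.
With the tool pointing down it reaches from about 0.375 to 0.9 m from the base axis. Payload 3.1 kg.
Tool frame: the origin (TCP) lies between the finger pads; the fingertips stand 25 mm ahead of it and the grasp point (between the pads) lies 6 mm ahead of it; z points along the fingers, y is the direction in which the jaws open and shut (so a half turn about z gives the same grasp; the last joint's range is limited). The gripper opens to 85 mm and grips with 20 to 120 N. Pads are 22 mm wide; open, the fingers measure 114 mm over their backs; the gripper's body (76 mm by 85 mm) begins 54 mm behind the grasp point. The pads swing forward as they close: fully open they stand 13 mm farther back than shut.
Start: joints at [-1.498, 0.527, 1.433, -0, 1.181, -0.178], TCP at [0.155, -0.605, 0.256] pointing down, gripper open.
Joint ranges: [-3.08, 3.08], [-0.75, 2.2], [0.22, 2.44], [-1.43, 4.57], [0, 2.65], [-2.85, 2.85]. Speed limits (rad/s): [2.79, 2.79, 3.14, 3.14, 3.14, 3.14].

## Interface

Orientations are given as a unit quaternion [x, y, z, w].
In Python, from cell import manip, optics gives the robot as it stands. Calls block until the motion is done:
- manip.goto(position, orientation): joint-space move of the TCP to a pose.
- manip.move_linear(position, rot=None, rate=0.15): straight line of the TCP; rot=None keeps the orientation; rate is the mean speed in m/s.
- manip.move_joints(angles): joint-space move.
- manip.gripper_to(opening, strength=None): opening from 0.0 (shut) to 1.0 (fully open); strength is the grip in N (None keeps the last); returns when the fingers have stopped.
- manip.pause(seconds).
- manip.inverse_kinematics(position, orientation): joint angles nearest the present ones, or None.
- optics.camera(name): name is "scene" or "top" or "wrist"; returns the picture (384x512x3 uint8, red, green, blue); there is no depth.
- optics.camera_info(name): a dict with "fx", "fy", "cx", "cy" (pixels), "D" ([k1, k2, p1, p2, k3] as OpenCV has them; the pictures are not rectified), "R" (3x3) and "t" (3): a world point X has camera coordinates R X + t; the wrist camera has in their place "tool_from_camera" (4x4, takes a point from camera to tool coordinates, whose origin is the TCP and whose axes are the flange's). Camera axes: x right, y down, z forward; pixel columns grow to the right and rows downward; lengths in m; the calibration is good to about 2 mm. A picture is of the moment at which its call begins: read the wrist's pose just before it. camera_info takes no time and is no camera call.
A pose or a line that the arm cannot do raises manip.MotionError and nothing moves.
- manip.finish_job(): hands the job in, once; it reports no verdict.
Trained networks look in the newest picture that a camera, given by its name, has taken for a name from the list of things; names that differ only in an ending like _2 or _b are one class to them, and where a whole thing is asked for, a point or a joint stands for the part that bears it (a point fixed in the world has none). Each returns a list of dicts, best first, with "p" (0 to 1); they miss things now and then, are a little off and sometimes report something else, mostly with a low value. They report only what shows in the picture. A call takes as long as a camera call. They do not tell look-alikes from the thing itself.
- optics.search_frame(camera, thing): "extent" ([left, top, width, height] in pixels, round what is visible of it).
- optics.silhouettes(camera, thing): "region" (384x512 bool, what is visible of it) and "extent" ([left, top, width, height] in pixels, round what is visible of it).
- optics.tip_of(camera, thing): "location" ([row, column] in pixels: a listed point, or the origin of a listed thing).
Readings, each from a call of its own:
- manip.get_clock(): time.
- manip.get_qpos(): joint angles.
- manip.get_joint_vel(): joint speeds.
- manip.get_joint_efforts(): joint torques, N m.
- manip.get_eef_pos(): TCP position.
- manip.get_tool_rot(): TCP orientation.
- manip.get_wrist_force(): force on the tool from outside, world axes, zero at the start.
- manip.get_moment(): the same for the moment, N m.
- manip.get_width(): opening from 0.0 (shut) to 1.0 (fully open).
Only numpy, scipy, OpenCV 4.12 (cv2) and the standard library are available. Lean on these libraries where they do the work, as an engineer would, in place of code of your own. Each camera call takes 0.05 s, during which the arm holds its last target. There are 200 camera calls.

## Task

The orange insert ring in the aluminium router plate lies unlocked in its recess. Take the two-pin spanner from its wooden block, feel its pins into the ring's two holes and turn the ring clockwise until it comes up firm against its stop, pressing and turning gently so that nothing is forced; then stand the spanner back in the slot of its block and leave the other things as they are.

Things in the scene. Friction and masses are not known exactly. Their poses are not given: they have to be found in the camera images.
- router_plate: Fixed aluminium router insert plate, 170 x 170 mm, on a plywood box; origin under its centre on the bench, z up, top at z = 52 mm. A round recess of 86 mm diameter in its middle holds the orange insert ring, concentric: 85 mm diameter, 8 mm thick, 27 mm bore, and two opposite through holes of 10 mm diameter, their centres 28 mm from the ring's centre.
- ring_centre (a point): Centre of the orange ring in the plane of its upper face, 4 mm below the plate's top (48 mm above the bench); fixed to the plate, with the plate's axes. The direction of the ring's pair of holes is NOT measured: at the start it lies anywhere within 0.46 rad either way of the plate's y axis (seen from above), so it has to be felt for or seen.
- ring (a joint): Turn of the ring in its lock, rad, growing clockwise seen from above: starts at 0 to 0.25, firm stop at 0.9. It does not tell where the holes point: the lock sits at an unknown angle. Turns against 0.15 N m of friction, in series with a rubber seal of 5 N m/rad, which gives further at the stop. Pins dragged over the ring's face with under 6 N do not turn it.
- spanner: Loose two-pin T-handle spanner, 0.2 kg, 79 mm tall, pins down. Origin midway between the pin tips, z up. Pins 7 mm diameter, 7 mm long at y = +28 and -28 mm, below a steel foot 24 x 70 mm (z = 7 to 19 mm); stem 16 mm diameter; red handle bar 16 mm thick (x), 90 mm long (y), z = 53 to 79 mm: grip it across x from above. Half a turn about z leaves it the same.
- pins (a point): The spanner's origin, midway between its pin tips. With the pins fully in the ring it lies 7 mm below ring_centre.
- spanner_block: Fixed dark wooden block 60 x 104 x 30 mm; origin under its centre on the bench, z up. In its top is a slot 13 mm wide (along x) and 69 mm long (along y), 14 mm deep, for the spanner's pins; the foot of the spanner rests on the block's top, pin tips 7 mm below the top.
- slot (a point): Middle of the slot's mouth, in the plane of the block's top, 30 mm above the bench; with the block's axes.
- tape_measure: Yellow tape measure 37 x 82 x 65 mm standing on the bench; a bystander. Origin centre of its underside.
- pencil: Red flat carpenter's pencil 163 mm long; a bystander. Origin centre of its underside.
- caliper: Steel caliper 65 x 200 x 11 mm lying flat; a bystander. Origin centre of its underside.
Things that resemble listed ones, but are neither listed nor needed, are in the scene too. What is shaped like the spanner but turquoise is not meant.

How it is judged:
By the outcome, as a careful person would: the job done as asked, in the order asked, and still so for the second after the job is handed in, with the robot touching nothing.
It also fails if it takes over 72 s, if anything falls off the work surface, if the arm or the gripper's body presses on something with over 40 N, if the wrist force passes 120 N, or if a joint passes its speed limit or range.

## Working session

There is one attempt and no reset: what is moved stays moved. The work goes in short steps, each a Python script; the robot and the scene stay as the last script left them, time stands still between calls to the robot, and variables do not carry over. Pictures are saved under pics/ and viewed, about 8 in all and at most 12, crops included, and the job is handed in when it is done.

```bash
mkdir -p pics; ls
cat > h.py <<'E'
import numpy as np, cv2
from cell import manip, optics
from scipy.spatial.transform import Rotation as R
def info(c):
    i=optics.camera_info(c); K=np.array([[i['fx'],0,i['cx']],[0,i['fy'],i['cy']],[0,0,1.]]); return i,K,np.array(i['D'],float)
def ext(c):
    i,K,D=info(c)
    if 'R' in i: return K,D,np.array(i['R']),np.array(i['t'])
    T=np.eye(4);T[:3,:3]=R.from_quat(manip.get_tool_rot()).as_matrix();T[:3,3]=manip.get_eef_pos()
    W=np.linalg.inv(T@np.array(i['tool_from_camera'])); return K,D,W[:3,:3],W[:3,3]
def pix2w(E,uv,z):
    K,D,Rm,t=E; n=cv2.undistortPoints(np.array(uv,float).reshape(-1,1,2),K,D).reshape(-1,2)
    d=np.c_[n,np.ones(len(n))]@Rm; o=-Rm.T@t
    return o+d*((z-o[2])/d[:,2])[:,None]
def w2pix(E,X):
    K,D,Rm,t=E; return cv2.projectPoints(np.array(X,float).reshape(-1,3),cv2.Rodrigues(Rm)[0],t,K,D)[0].reshape(-1,2)
def save(n,im,scale=1,crop=None):
    if crop: x,y,w,h=crop; im=im[y:y+h,x:x+w]
    cv2.imwrite('pics/'+n,cv2.resize(im[:,:,::-1],None,fx=scale,fy=scale,interpolation=cv2.INTER_CUBIC))
def quat(yaw):  # tool down, tool y (jaw) along world direction yaw
    y=np.array([np.cos(yaw),np.sin(yaw),0]);z=np.array([0,0,-1.]);x=np.cross(y,z)
    return R.from_matrix(np.c_[x,y,z]).as_quat()
E
python3 - <<'E'
from h import *
a=optics.camera('top');b=optics.camera('scene')
save('top0.png',a,1.5);save('scene0.png',b,1.5)
for c in('top','scene'):
  for n in('spanner','router_plate','spanner_block','tape_measure'):
    print(c,n,[(np.round(d['extent']).tolist(),round(d['p'],2)) for d in optics.search_frame(c,n)])
  for n in('pins','ring_centre','slot','spanner','router_plate','spanner_block'):
    print(c,n,[(np.round(d['location'],1).tolist(),round(d['p'],2)) for d in optics.tip_of(c,n)])
print(manip.get_clock(),manip.get_tool_rot(),ext('top')[2:], ext('scene')[2:])
E
```

```text
pics
top spanner [([112.0, 155.0, 38.0, 21.0], 0.84), ([120.0, 210.0, 38.0, 11.0], 0.59)]
top router_plate [([274.0, 165.0, 77.0, 76.0], 0.76)]
top spanner_block [([123.0, 202.0, 48.0, 25.0], 0.81)]
top tape_measure [([189.0, 139.0, 24.0, 30.0], 0.84)]
top pins [([212.6, 145.7], 0.85), ([164.1, 139.8], 0.71)]
top ring_centre [([201.2, 314.2], 0.83)]
top slot [([215.4, 144.7], 0.56)]
top spanner [([165.9, 139.1], 0.66), ([213.8, 145.2], 0.64)]
top router_plate [([202.4, 311.0], 0.93)]
top spanner_block [([214.0, 147.9], 0.96), ([228.0, 204.0], 0.26)]
scene spanner [([150.0, 244.0, 34.0, 26.0], 0.82), ([194.0, 257.0, 28.0, 34.0], 0.74)]
scene router_plate [([253.0, 150.0, 74.0, 62.0], 0.63)]
scene spanner_block [([189.0, 262.0, 41.0, 40.0], 0.56)]
scene tape_measure [([194.0, 204.0, 20.0, 25.0], 0.64)]
scene pins [([261.1, 171.5], 0.85), ([276.4, 213.8], 0.69)]
scene ring_centre [([176.0, 290.7], 0.96)]
scene slot [([279.1, 209.8], 0.77)]
scene spanner [([276.3, 210.8], 0.94), ([268.1, 171.7], 0.67)]
scene router_plate [([181.6, 286.4], 0.87)]
scene spanner_block [([281.9, 211.3], 0.77)]
1.1 [9.92146391e-01 1.25082125e-01 5.98704412e-06 1.06284755e-05] (array([[-0.02170804, -0.99975646,  0.00397159],
       [-0.99788492,  0.0214236 , -0.06137363],
       [ 0.06127359, -0.00529549, -0.99810696]]), array([-0.04928103,  0.53037978,  1.13515029])) (array([[-0.80956905, -0.58679085, -0.01656645],
       [-0.44108318,  0.62668   , -0.64243117],
       [ 0.3873546 , -0.51278521, -0.76616431]]), array([0.39119279, 0.32422271, 1.02362333]))
```

View pics/top0.png

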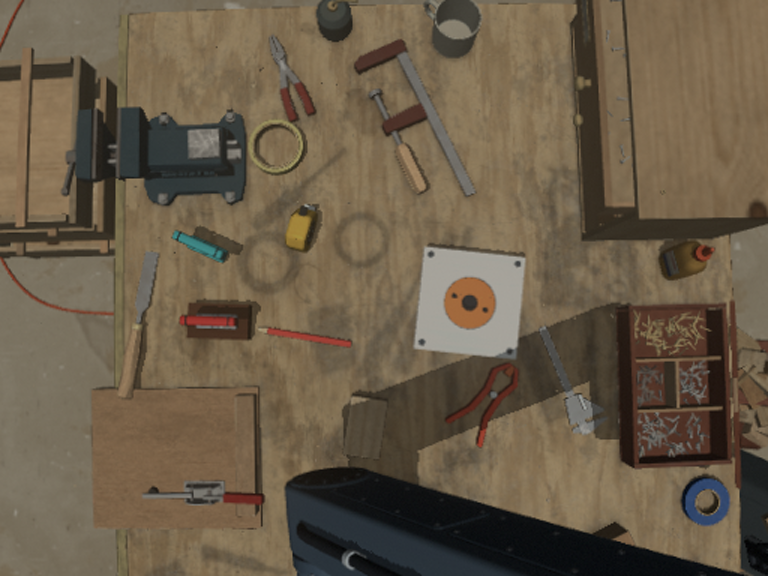

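View pics/scene0.png

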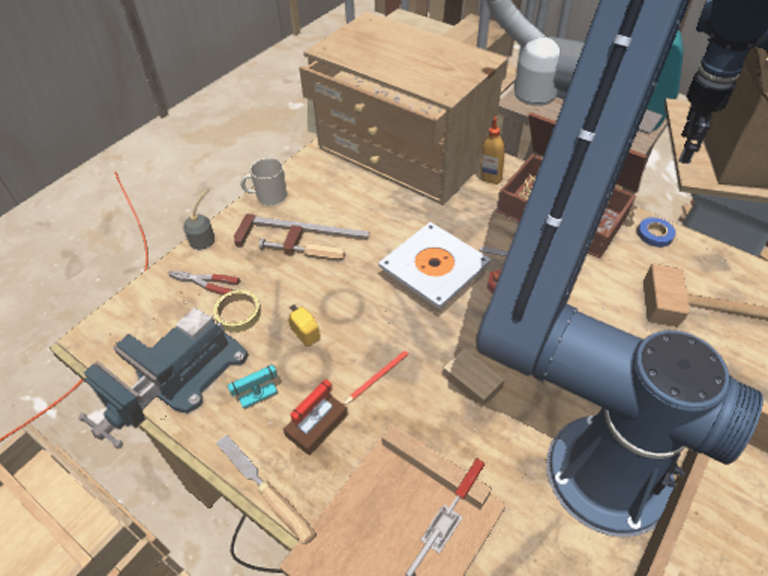

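Candidates are the red T-spanner at top pixel (140,214), standing in the dark block, and the turquoise one at (133,163), lying outside any block. The red one fits the description. I'll go above it and confirm with the wrist camera.

Run:
```python
from h import *
E=ext('top')
p=pix2w(E,[[147.9,214]],0.0)[0]; s=pix2w(E,[[144.7,215.4]],.03)[0]; r=pix2w(E,[[314.2,201.2]],.048)[0]
h=pix2w(E,[[120,214],[158,215.5]],.10)
print(p,s,r,h)
i=optics.camera_info('wrist'); print(np.round(i['tool_from_camera'],3),i['fx'],i['cx'],i['cy'])
c=s.copy()
tfc=np.array(i['tool_from_camera'])
for yaw in (0,np.pi):
  q=quat(yaw); off=R.from_quat(q).as_matrix()@tfc[:3,3]
  print(yaw,manip.inverse_kinematics([c[0]-off[0],c[1]-off[1],.33],q),manip.inverse_kinematics([r[0]-off[0],r[1]-off[1],.3],q))
```

```text
[0.47190186 0.22217082 0.        ] [0.46817204 0.22327616 0.03      ] [ 0.49445792 -0.20428295  0.048     ] [[0.47202319 0.26576382 0.1       ]
 [0.46674019 0.17424054 0.1       ]]
[[-0.    -0.945 -0.327  0.085]
 [ 1.     0.    -0.001 -0.   ]
 [ 0.001 -0.327  0.945 -0.118]
 [ 0.     0.     0.     1.   ]] 296.3398396254569 251.9808186896644 184.83874664173572
0 [ 5.71766036e-02  2.52568901e-01  1.66929046e+00 -4.44089210e-16
  1.21973329e+00  5.71766036e-02] [-7.24476837e-01  4.09062447e-01  1.51322805e+00 -4.44089210e-16
  1.21930216e+00 -7.24476837e-01]
3.141592653589793 [ 3.83595110e-01  3.60766031e-01  1.50384393e+00 -4.44089210e-16
  1.27698269e+00 -2.75799754e+00] [-4.56391870e-01  3.16168641e-01  1.66646567e+00 -4.44089210e-16
  1.15895834e+00  2.68520078e+00]
```

Run:
```python
from h import *
def look(c,z,n,names):
  manip.goto([c[0],c[1],z],quat(0)); manip.pause(.2)
  E=ext('wrist'); im=optics.camera('wrist'); save(n+'.png',im,1.5); np.savez('pics/'+n,im=im,K=E[0],D=E[1],R=E[2],t=E[3])
  for nm,zz in names:
    print(nm,[(np.round(d['location'],1).tolist(),round(d['p'],2),np.round(pix2w(E,[d['location'][::-1]],zz)[0],4).tolist()) for d in optics.tip_of('wrist',nm)])
look([.4945,-.2043],.22,'ring1',[('ring_centre',.048)])
look([.469,.2225],.27,'blk1',[('slot',.03),('pins',.023),('spanner_block',0)])
print(manip.get_clock(), manip.get_wrist_force())
```

```text
ring_centre []
slot [([155.7, 257.7], 0.85, [0.4771, 0.2209, 0.03])]
pins [([148.1, 254.9], 0.6, [0.4737, 0.2289, 0.023])]
spanner_block [([149.5, 257.0], 0.66, [0.4767, 0.2221, 0.0]), ([242.4, 361.5], 0.65, [0.6316, 0.0822, 0.0])]
5.2917 [0.5242981  0.33502554 0.36187716]
```

View pics/ring1.png

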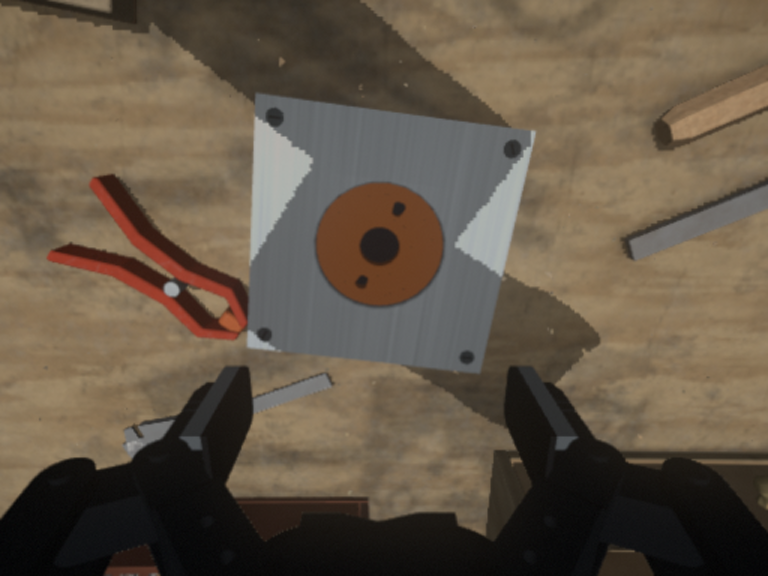

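View pics/blk1.png

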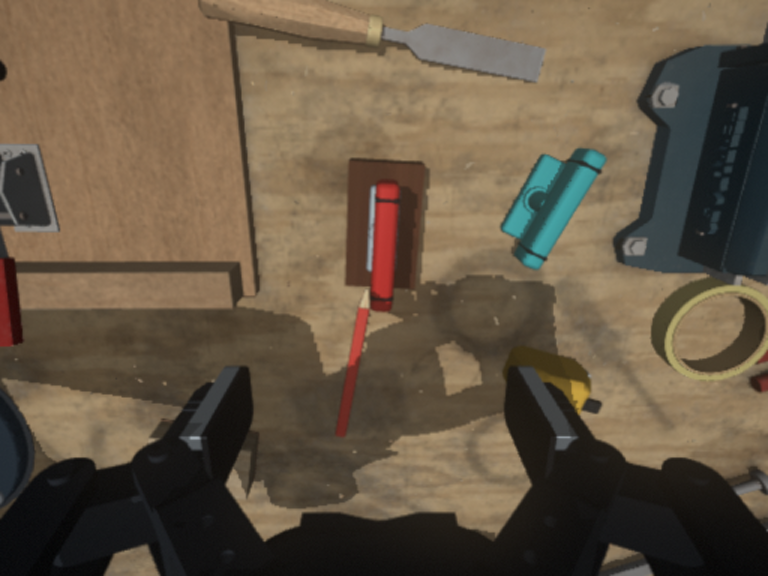

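The crop confirms it: the red handle, ends at (388,183) and (381,309) in the 1.5x picture, stands in the dark block. The turquoise look-alike is at (555,205). The ring's holes show at (399,209) and (362,282). Next I'll compute the positions.

Run:
```python
from h import *
def ld(n):
  d=np.load('pics/'+n+'.npz'); return d['im'],(d['K'],d['D'],d['R'],d['t'])
def big(m,lo=0,hi=1e9):
  n,l,s,c=cv2.connectedComponentsWithStats(m.astype(np.uint8)); return [(l==i,s[i],c[i]) for i in range(1,n) if lo<s[i][4]<hi]
im,E=ld('ring1'); f=im.astype(int)
org=(f[:,:,0]>f[:,:,2]*2)&(f[:,:,0]>70)
org[:, :200]=0; org[:,310:]=0; org[:100]=0; org[215:]=0
o=max(big(org,500),key=lambda a:a[1][4]); cs,_=cv2.findContours(o[0].astype(np.uint8),0,1)
pts=pix2w(E,max(cs,key=len).reshape(-1,2),.048); (cc,ax,an)=cv2.fitEllipse((pts[:,:2]*1000).astype(np.float32)); print('ring',cc,ax)
hull=np.zeros(org.shape,np.uint8);cv2.fillPoly(hull,[max(cs,key=len)],1)
for h in big((hull>0)&~o[0],8): print('hole',h[1][4],h[2],pix2w(E,[h[2]],.048)[0]*1000)
# plate corners
print('plate',np.round(pix2w(E,np.array([[256,93],[534,130],[480,373],[248,347]])/1.5-.0,.052)*1000,1).tolist())
im,E=ld('blk1'); f=im.astype(int)
red=(f[:,:,0]>90)&(f[:,:,1]<60)&(f[:,:,2]<60); red[:,:235]=0; red[:,275:]=0; red[212:]=0
r=max(big(red,200),key=lambda a:a[1][4]); print(r[1],r[2])
for z in(.089,.102):
  P=pix2w(E,np.argwhere(r[0])[:,::-1],z)[:,:2]*1000; print(z,cv2.minAreaRect(P.astype(np.float32)),P.mean(0))
print('block',np.round(pix2w(E,np.array([[348,159],[427,162],[416,290],[346,286]])/1.5,.03)*1000,1).tolist())
save('crop.png',im,6,(215,95,85,120))
```

```text
ring (495.7027587890625, -198.48719787597656) (83.1099853515625, 83.41680908203125)
hole 59 [265.28813559 138.86440678] [ 508.13925253 -172.78064988   48.        ]
hole 516 [252.58527132 163.81976744] [ 495.63819506 -198.06849422   48.        ]
hole 49 [240.7755102  187.51020408] [ 483.34746095 -223.46252069   48.        ]
plate [[422.9, -103.5, 52.0], [590.0, -124.6, 52.0], [569.7, -293.6, 52.0], [401.6, -272.0, 52.0]]
[247 135  19  64 865] [256.14913295 167.92601156]
0.089 ((473.78814697265625, 222.30886840820312), (68.63472747802734, 16.230953216552734), 86.66999816894531) [474.38908577 221.50396158]
0.102 ((473.6435546875, 225.96826171875), (65.64949798583984, 15.524974822998047), 86.66989135742188) [474.21835548 225.19840696]
block [[446.8, 280.3, 30.0], [508.4, 277.9, 30.0], [502.6, 171.2, 30.0], [442.5, 174.9, 30.0]]
```

View pics/crop.png

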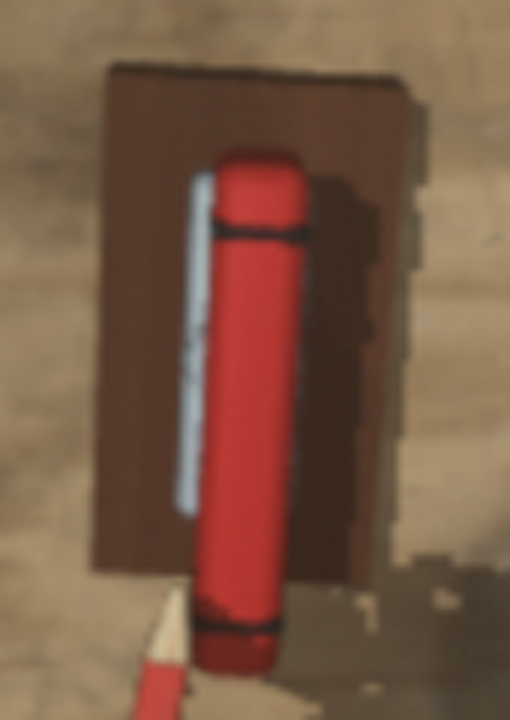

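Run:
```python
from h import *
q=quat(np.radians(-3.3)); c=[.4737,.2257]
manip.goto(c+[.16],q); manip.gripper_to(.6); manip.move_linear(c+[.094],rate=.08); manip.pause(.2)
print(manip.get_wrist_force(),manip.get_eef_pos())
manip.gripper_to(0,80); manip.pause(.2); print('w',manip.get_width()*85,manip.get_wrist_force(),manip.get_moment())
manip.move_linear(c+[.15],rate=.1); manip.pause(.2)
print(manip.get_wrist_force(),manip.get_moment(),manip.get_width()*85)
im=optics.camera('wrist'); save('held.png',im,1.5)
print(manip.get_clock())
```

```text
[ 0.37710975 -0.40298493 -0.2454285 ] [0.47405604 0.22581196 0.09456364]
w 14.844431842144187 [-1.30695934  0.18795506  4.62584202] [-0.01405799  0.21866358 -0.0041585 ]
[-0.03787122  0.26381174 -1.74072863] [ 0.05115852  0.00232946 -0.01204204] 15.261438140934022
8.9917
```

View pics/held.png

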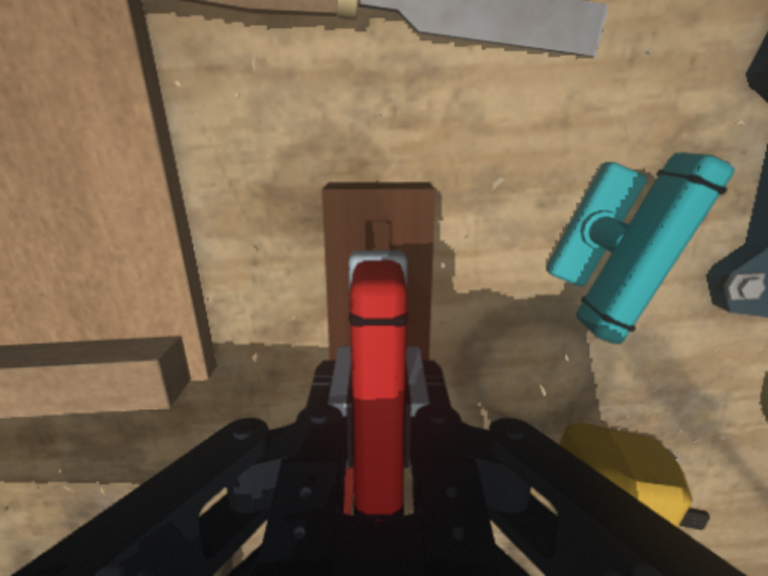

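Spanner is held squarely; the slot's upper end shows at (378,221) and the foot's end at (378,252). I'll use both to refine the offset.

Run:
```python
from h import *
E=ext('wrist'); T=np.array(manip.get_eef_pos()); Rt=R.from_quat(manip.get_tool_rot())
tz=T[2]-.064
P=pix2w(E,np.array([[378,252]])/1.5,tz); print('foot end in tool',Rt.inv().apply(P-T)*1000)
P=pix2w(E,np.array([[378.5,221],[367,221],[390,221]])/1.5,.03); print('slot end',P*1000); print(T,Rt.as_matrix()[:,0])
P=pix2w(E,np.array([[325,190],[434,190]])/1.5,.03); print('blk end',P*1000)
u=Rt.as_matrix()[:,0]; print('slot centre',(pix2w(E,np.array([[378.5,221]])/1.5,.03)[0]-.0345*u)*1000)
for y in(0,):
  g=np.array([.4957,-.1983]); print(manip.inverse_kinematics([*g,.15],quat(np.radians(-26.1))),manip.inverse_kinematics([*g,.12],quat(np.radians(-85))))
```

```text
foot end in tool [[33.34195408  0.68817232 63.9845429 ]]
slot end [[476.07141684 260.52618213  30.        ]
 [469.8586397  260.88245129  30.        ]
 [482.28344157 260.16906056  30.        ]]
[0.47329851 0.22558788 0.1493124 ] [ 5.76126442e-02  9.98338917e-01 -4.36099297e-04]
blk end [[448.7876978  278.70877071  30.        ]
 [506.29705768 275.39711285  30.        ]]
slot centre [474.08378062 226.0834895   30.01504543]
[-5.89975830e-01  5.61370325e-01  1.75834442e+00 -4.44089210e-16
  8.21877906e-01 -1.34444895e-01] [-5.89975830e-01  6.11755907e-01  1.77702900e+00 -4.44089210e-16
  7.52807745e-01  8.93554035e-01]
```

```bash
cat >> h.py <<'E'
OFF=np.array([-.0017,.0007]); RING=np.array([.4957,-.1983])
def tcp(xy,yaw,off=OFF):
    M=R.from_quat(quat(yaw)).as_matrix()[:2,:2]; return np.array(xy)-M@off
def st(): 
    p=np.array(manip.get_eef_pos()); return np.round(p*1000,2),np.round(manip.get_wrist_force(),2),np.round(manip.get_moment(),3)
E
python3 - <<'E'
from h import *
yaw=np.radians(-26.1); q=quat(yaw); t=tcp(RING,yaw)
p=manip.get_eef_pos(); manip.move_linear([p[0],p[1],.2],rate=.2)
manip.goto([*t,.16],q); manip.move_linear([*t,.124],rate=.08); manip.pause(.3)
b=np.array(manip.get_wrist_force()); print(st())
for z in np.arange(.1230,.1115,-.0008):
    manip.move_linear([*t,z],rate=.02); manip.pause(.05)
    s=st(); print(round(z*1000,1),*s)
    if s[1][2]-b[2]>2.5: break
print(manip.get_clock())
E
```

```text
(array([ 496.04, -196.63,  124.44]), array([ 0.89,  0.43, -2.3 ]), array([ 0.   ,  0.004, -0.018]))
123.0 [ 495.79 -196.46  123.02] [-0.29 -0.16 -2.37] [ 0.004 -0.069  0.032]
122.2 [ 495.79 -196.47  122.14] [ 1.04  1.   -1.55] [-0.023  0.001  0.02 ]
121.4 [ 495.8  -196.47  121.36] [-0.09 -0.17 -2.13] [0.039 0.038 0.001]
120.6 [ 495.79 -196.47  120.57] [-0.17 -0.78 -1.48] [ 0.037 -0.044  0.001]
119.8 [ 495.8  -196.46  119.77] [-0.14 -0.94 -1.57] [-0.05  -0.02  -0.014]
119.0 [ 495.97 -196.55  119.16] [-0.56 -0.01 -1.1 ] [-0.004 -0.039  0.01 ]
118.2 [ 495.93 -196.83  118.16] [-0.76 -0.38 -1.62] [-0.318  0.028 -0.054]
117.4 [ 495.94 -196.79  117.34] [-0.32 -2.05 -1.86] [-0.482  0.055  0.028]
116.6 [ 495.9  -196.7   116.58] [-1.13 -2.86 -2.51] [-0.63   0.091  0.032]
115.8 [ 495.9  -196.66  115.83] [-0.4  -2.63 -1.22] [-0.713  0.12  -0.057]
115.0 [ 495.9  -196.62  115.03] [-0.85 -3.84 -1.25] [-0.808  0.18  -0.003]
114.2 [ 495.89 -196.59  114.21] [-1.21 -3.46 -1.02] [-0.834  0.14   0.001]
113.4 [ 495.87 -196.58  113.38] [-0.64 -4.03 -0.74] [-0.906  0.177  0.012]
112.6 [ 495.86 -196.57  112.59] [-1.07 -3.87 -0.39] [-0.89   0.182  0.028]
111.8 [ 495.96 -196.61  112.18] [-1.86 -3.67  4.16] [-0.945  0.26  -0.007]
16.3583
```

The pins went in and the foot is on the ring. I'll relieve the side load, then turn.

Run:
```python
from h import *
yaw=np.radians(-26.1); q=quat(yaw); t=tcp(RING,yaw)
manip.move_linear([*t,.1128],rate=.02); manip.pause(.1); print(st())
for k in range(5):
    t=t+np.array([-.0001,-.0005]); manip.move_linear([*t,.1128],rate=.02); manip.pause(.15); s=st(); print(t*1000,*s)
    if s[1][1]>-1.2: break
# small turn test about origin
c=t+R.from_quat(q).as_matrix()[:2,:2]@OFF; print('centre',c*1000)
for d in (1,2,3,4):
    y=yaw-np.radians(d); manip.move_linear([*tcp(c,y),.1128],quat(y),rate=.02); manip.pause(.1); print(d,*st())
print(manip.get_clock())
```

```text
(array([ 495.81, -196.52,  112.57]), array([-0.65, -4.84, -1.01]), array([-1.054,  0.13 ,  0.043]))
[ 495.71927729 -196.9653957 ] [ 495.69 -196.75  112.63] [ 0.3  -4.43 -2.86] [-0.821 -0.085 -0.028]
[ 495.61927729 -197.4653957 ] [ 495.48 -197.05  112.7 ] [ 1.14 -0.38 -2.74] [-0.263 -0.189 -0.029]
centre [ 495.5 -199.3]
1 [ 495.42 -197.21  112.78] [ 1.   -0.1  -2.45] [-0.283 -0.076  0.029]
2 [ 495.67 -197.45  112.82] [ 1.73 -1.05 -1.97] [-0.152 -0.085  0.1  ]
3 [ 495.79 -197.55  112.81] [ 0.92 -1.71 -1.66] [-0.262 -0.183  0.029]
4 [ 495.8  -197.55  112.84] [ 1.2  -1.93 -1.79] [-0.31  -0.186  0.141]
18.9083
```

Run:
```python
from h import *
yaw0=np.radians(-26.1); c=np.array([.4955,-.1993]); hist=[]
for d in np.arange(6,64,2.):
    y=yaw0-np.radians(d); manip.move_linear([*tcp(c,y),.1126],quat(y),rate=.02); manip.pause(.08)
    f=np.mean([manip.get_wrist_force() for _ in range(3)],0); m=np.mean([manip.get_moment() for _ in range(3)],0)
    c=c+np.clip(.0001*f[:2],-.0003,.0003)
    print(d,np.round(c*1000,2),np.round(f,1),np.round(m,3),np.round(manip.get_eef_pos()[2]*1000,2))
    if m[2]>.42 or np.linalg.norm(f[:2])>12: break
np.save('c.npy',[*c,y]); print(manip.get_clock(),manip.get_width()*85)
```

```text
6.0 [ 495.62 -199.53] [ 1.2 -2.3 -0.1] [-0.374  0.     0.105] 112.73
8.0 [ 495.75 -199.61] [ 1.3 -0.7 -0.2] [-0.312 -0.073  0.136] 112.67
10.0 [ 495.7  -199.82] [-0.5 -2.1 -0.5] [-0.295  0.052  0.165] 112.59
12.0 [ 495.66 -199.93] [-0.4 -1.1 -0.3] [-0.214  0.112  0.121] 112.53
14.0 [ 495.53 -199.87] [-1.4  0.6 -0.9] [-0.155  0.061  0.191] 112.53
16.0 [ 495.52 -199.81] [-0.1  0.6 -0.9] [-0.116  0.081  0.127] 112.54
18.0 [ 495.47 -199.91] [-0.5 -1.  -1.5] [-0.085  0.114  0.173] 112.54
20.0 [ 495.4  -199.89] [-0.7  0.2 -1.1] [-0.018  0.082  0.166] 112.55
22.0 [ 495.38 -199.92] [-0.2 -0.3 -1.4] [-0.141  0.061  0.111] 112.56
24.0 [ 495.38 -199.9 ] [ 0.   0.2 -2.5] [-0.009  0.079  0.156] 112.55
26.0 [ 495.32 -200.06] [-0.7 -1.6 -1.7] [-0.061  0.093  0.069] 112.58
28.0 [ 495.24 -200.09] [-0.7 -0.4 -2.8] [0.054 0.032 0.115] 112.57
30.0 [ 495.19 -199.95] [-0.5  1.5 -1.6] [0.166 0.066 0.097] 112.57
32.0 [ 495.17 -199.9 ] [-0.2  0.5 -1.8] [0.089 0.041 0.144] 112.58
34.0 [ 495.07 -199.98] [-1.  -0.8 -1.5] [0.124 0.13  0.161] 112.58
36.0 [ 495.02 -199.98] [-0.5  0.  -1.9] [0.071 0.045 0.142] 112.58
38.0 [ 494.97 -199.93] [-0.4  0.5 -2.1] [0.129 0.097 0.076] 112.58
40.0 [ 494.95 -199.89] [-0.2  0.4 -2.2] [0.085 0.049 0.15 ] 112.6
42.0 [ 494.88 -199.81] [-0.7  0.8 -2.4] [0.003 0.096 0.142] 112.6
44.0 [ 494.79 -199.83] [-0.9 -0.2 -2.9] [0.009 0.099 0.169] 112.61
46.0 [ 494.83 -199.76] [ 0.4  0.6 -2.5] [-0.001  0.057  0.147] 112.6
48.0 [ 494.82 -199.82] [-0.1 -0.6 -2.7] [-0.056  0.093  0.27 ] 112.61
50.0 [ 494.83 -199.84] [ 0.1 -0.2 -3.2] [0.009 0.097 0.415] 112.59
52.0 [ 494.77 -199.85] [-0.6 -0.1 -2.5] [-0.047  0.122  0.588] 112.59
26.9083 14.910770433648597
```

The stop was reached: torque climbs at about 4.2 N m/rad from roughly 47°, with 0.59 N m held. I'll unwind to zero torque, lift out and check.

Run:
```python
from h import *
x,y_,y=np.load('c.npy'); c=np.array([x,y_])
for k in range(8):
    y+=np.radians(1.5); manip.move_linear([*tcp(c,y),.1126],quat(y),rate=.02); manip.pause(.08)
    m=np.mean([manip.get_moment() for _ in range(3)],0); print(np.round(np.degrees(y),1),np.round(m,3))
    if m[2]<.08: break
t=tcp(c,y)
for z in np.arange(.1145,.128,.002):
    manip.move_linear([*t,z],rate=.03); print(z,*st())
manip.move_linear([*t,.2],rate=.15)
manip.goto([.4737,.2257,.2],quat(np.radians(-3.3))); manip.move_linear([.4737,.2257,.15],rate=.1); manip.pause(.3)
print(st(),manip.get_width()*85,manip.get_clock())
E=ext('wrist'); im=optics.camera('wrist'); save('ret.png',im,1.5); np.savez('pics/ret',im=im,K=E[0],D=E[1],R=E[2],t=E[3])
```

```text
-76.6 [-0.02  0.04  0.5 ]
-75.1 [-0.03   0.059  0.396]
-73.6 [-0.042  0.098  0.262]
-72.1 [-0.017  0.065  0.147]
-70.6 [-0.049  0.019  0.019]
0.1145 [ 496.14 -198.65  114.69] [-0.07 -0.41 -0.53] [-0.101  0.084 -0.014]
0.1165 [ 496.18 -198.63  116.7 ] [-0.44  0.15 -1.88] [-0.048  0.103 -0.005]
0.11850000000000001 [ 496.26 -198.6   118.65] [ 0.52 -0.79 -2.01] [-0.006 -0.012 -0.038]
0.12050000000000001 [ 496.28 -198.63  120.66] [ 0.1 -0.6 -2.6] [-0.048 -0.052 -0.015]
0.12250000000000001 [ 496.23 -198.69  122.64] [ 0.69 -1.11 -2.88] [0.044 0.007 0.017]
0.12450000000000001 [ 496.22 -198.65  124.63] [ 0.47 -0.07 -2.79] [-0.019 -0.008  0.012]
0.1265 [ 496.25 -198.7   126.67] [ 0.18  0.51 -2.36] [-0.012 -0.024  0.025]
(array([474.03, 225.84, 150.59]), array([ 0.47,  0.6 , -2.17]), array([ 0.008, -0.053, -0.007])) 14.762556081421693 33.4833
```

View pics/ret.png

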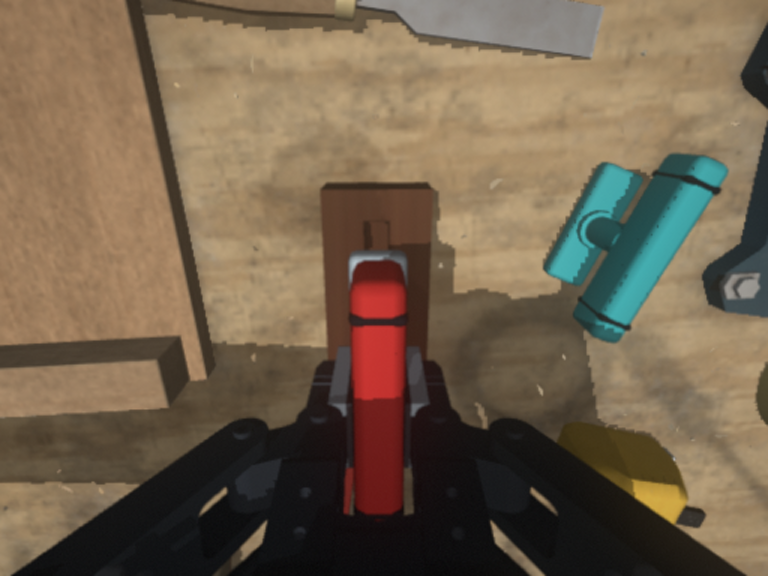

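The grip is unchanged: foot end at (378,252) and slot end at (377,221), as when it was picked up. I'll lower it into the slot until contact.

Run:
```python
from h import *
t=[.4733,.2257]
manip.move_linear(t+[.106],rate=.08); manip.pause(.2); b=np.array(manip.get_wrist_force())
for z in np.arange(.1045,.0918,-.0007):
    manip.move_linear(t+[z],rate=.02); manip.pause(.05); s=st()
    if s[1][2]-b[2]>3 or z<.096: print(round(z*1000,1),*s)
    if s[1][2]-b[2]>3: break
print(manip.get_clock())
```

```text
95.4 [473.29 225.72  95.38] [ 0.34  0.03 -2.96] [-0.001  0.007  0.029]
94.7 [473.28 225.68  94.67] [ 0.22 -0.84 -2.48] [ 0.037 -0.031 -0.012]
94.0 [473.36 225.75  94.32] [-1.5  -0.13  2.43] [0.015 0.085 0.038]
39.2333
```

Contact came at 94.3 mm, the same height as when it was picked up, so it is seated. I'll release, retreat and check both places.

Run:
```python
from h import *
manip.gripper_to(.6); manip.pause(.2); p=manip.get_eef_pos()
manip.move_linear([p[0],p[1],.15],rate=.08); manip.goto([.469,.2225,.27],quat(0)); manip.pause(.2)
a=optics.camera('wrist')
manip.goto([.4945,-.2043,.22],quat(0)); manip.pause(.2); E=ext('wrist'); b=optics.camera('wrist')
print(w2pix(E,[[.4957,-.1983,.048]]))
save('end.png',np.hstack([a[60:300,130:360],b[60:260+40,130:360]]),1.6)
print(manip.get_clock(),manip.get_wrist_force())
```

```text
[[252.15085687 165.80971404]]
43.3583 [0.85499794 0.0937258  0.50521613]
```

View pics/end.png

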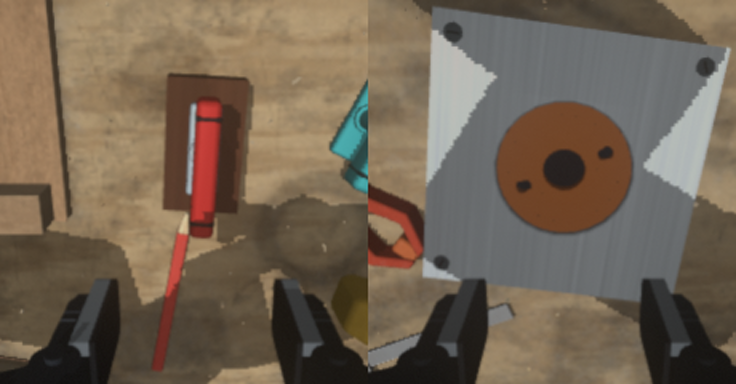

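The spanner stands in its slot (left, 205,165). The ring's holes, at (605,153) and (523,186), have turned about 42° clockwise. Handing in.

```bash
python3 -c "
from h import *
manip.finish_job()"
```

```text
the job is handed in; nothing more can be done
```

The orange ring is turned clockwise to its stop, and the red spanner is back in the slot of its dark block. I handed the job in at about 43 s of the 72 s allowed; `finish_job` reports no verdict.

- **Pins in:** The pins went into the holes on the first descent with about 4 N of press. I then shifted the tool about 1 mm to relieve the side load.
- **Turn:** The ring turned against about 0.15 N m. From roughly 47° of wrist turn the torque climbed steadily at about 4 N m/rad, which I took as the stop, and I ended at 0.59 N m. I unwound to near zero torque before lifting the pins out.
- **Ring check:** The final picture shows the holes about 42° (0.73 rad) clockwise of where they started. That fits the 0.65–0.9 rad of travel expected, but I have no direct reading of the ring's joint.
- **Spanner check:** It made contact at the same height it was lifted from, to within 0.3 mm, and in the last picture it stands as it did at the start.
- **Other things:** The pencil, pliers and turquoise look-alike appear unmoved where they show. The tape measure shows only in part. The caliper was not checked again.

One disagreement: the top-camera network put the ring centre about 6 mm off the wrist-camera fit. I used the wrist fit, and the pins going in supports it.

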